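# Pry the snap-fit cover off a terminal enclosure

### The arm

A 7-joint arm with a two-finger parallel gripper is mounted at the origin on a cart in front of the work surface, level with it; the furniture and walls round the work are solid. World frame = base frame: x ahead of the robot, y to its left, z up, the work surface at z = 0. Lengths are in m, angles in degrees, forces in N, time in s.
With the tool pointing down it reaches from about 0.425 to 0.875 m from the base axis. Payload 4.7 kg.
Tool frame: the origin (TCP) lies between the finger pads; the fingertips stand 19 mm ahead of it and the grasp point (between the pads) is the TCP; x points along the fingers, z is the direction in which the jaws open and shut, and the axes are right-handed (so a half turn about x gives the same grasp; the last joint's range is limited). The gripper opens to 87 mm and grips with 3 to 60 N. Pads are 19 mm wide; open, the fingers measure 117 mm over their backs; the gripper's body (75 mm by 190 mm) begins 51 mm behind the grasp point.
Start: joints at [-68.978, 18.392, -4.016, 83.108, 1.295, 78.541, -3.26], TCP at [0.225, 0.61, 0.242] pointing down, gripper open.
Joint ranges: [-163.93, 163.93], [-17.29, 119.83], [-79.2, 71.16], [3.27, 140.29], [-89.18, 269.18], [5.43, 117.66], [-154.24, 154.24]. Speed limits (degrees/s): [147.25, 147.25, 180, 180, 180, 180, 180].

### API

Orientations are given as [roll, pitch, yaw] about the fixed x, y, z axes, in that order (R = Rz(yaw) Ry(pitch) Rx(roll)).
In Python, from cell import monitor, read_camera, camera_model, env, regions_of gives the robot as it stands. The module is installed in compiled form; this text tells all that it offers.
- The arm moves only by the tool step_arm, never from a script. Its argument "deltas" is a list of rows, each a list of 5 numbers: the gripper's target within -1 to 1 (fully open at 1, half-way at 0, shut at -1), then the shift along the tool's x, y, z in m, then the turn about the tool's x in degrees. A call has 1 to 12 rows; each row is the pose to reach, as a shift and turn from the pose commanded when the call began, along the tool's axes at that moment; what a row does not reach only later rows make up. A row lasts 1/8 s, in which the tool goes at most 62.5 mm and 10.7 degrees, less where a joint would pass 70% of its speed; a pose out of reach is approached as far as the arm can. A call with a gripper value outside its range is refused whole. The fingers move at their own pace and stop on an object; "newtons" is the grip in N (left out, the last holds). Time passes only in rows, so rows that repeat a pose let the fingers close. It gives the time, the measured TCP pose, the force and the opening at its end, in the units of the state.
- monitor.get_obs(): the state, without advancing time (a new reading comes with each control period).
- read_camera(name): name is "scene" or "top"; returns (picture, depth): 480x640x3 uint8, red, green, blue; 480x640 float32, m along the optical axis (not along the pixel's ray), 0 where there is no reading.
- camera_model(name): a dict with "fx", "fy", "cx", "cy" (pixels), "xyz" and "attitude" of the camera in the world. Camera axes: x right, y down, z forward; pixel columns grow to the right and rows downward; lengths in m; the calibration is good to about 2 mm. A picture is of the moment at which its call begins. camera_model takes no time and is no camera call.
- env.sign_off(): hands the job in, once; it reports no verdict.
Trained networks look in the newest picture that a camera, given by its name, has taken for a name from the list of things; names that differ only in an ending like _2 or _b are one class to them, and where a whole thing is asked for, a point or a joint stands for the part that bears it (a point fixed in the world has none). Each returns a list of dicts, best first, with "p" (0 to 1); they miss things now and then, are a little off and sometimes report something else, mostly with a low value. They report only what shows in the picture. A call takes as long as a camera call.
- regions_of(camera, thing): "pixels" (480x640 bool, what is visible of it) and "pixel" ([column, row] in pixels, amid what is visible of it).
The state is a dict: "time_s": time; "qpos": joint angles; "joint_velocities": joint speeds; "effort": joint torques, N m; "tool_pos": TCP position; "tool_rot": TCP orientation; "force": force on the tool from outside, world axes, zero at the start; "wrist_torque": the same for the moment, N m; "grip_width": finger opening in m.
Only numpy, scipy, OpenCV 4.12 (cv2) and the standard library are available. Lean on these libraries where they do the work, as an engineer would, in place of code of your own. Each camera call takes 0.05 s, during which the arm holds its last target. There are 200 camera calls.

### The job

Use the flat pry bar to get the snapped-on white cover off the grey terminal enclosure: push the blade into the notch under the cover's edge and lever against the notch's sill until the cover springs loose; keep the gripper off the cover until then. Then lay the bar down on the bench, lift the loose cover off and set it down gently (no dropping) flat on the bench, right way up. Leave everything else where it stands.

Things in the scene. Friction and masses are not known exactly. Their poses are not given: they have to be found in the camera images.
- enclosure: grey terminal enclosure, an open-topped box 120 (x) x 62 (y) x 80 mm (z), walls 4 mm, fixed to the bench; a mounting ear 5 mm thick, 30 mm wide stands out 10 mm at each end. Origin: centre of its underside; z up. Its -x end wall (the front) has the pry notch. The cover sits on its rim at z = 80 mm. Inside, low down, is a terminal strip (below z = 52 mm).
- notch (a point): middle of the notch's sill: top of the rounded (radius 3 mm) edge in the front wall, at x = -58, z = 72 mm of the enclosure, axes as the enclosure's. The notch is 30 mm wide; from sill to snapped cover it is 8 mm high (12 mm in the outermost 8 mm, where the cover's edge is thinned from below). Behind it, under the cover, at least 30 mm are free.
- cover: white flat cover, plate 120 (x) x 66 (y) x 8 mm (z = 0 to 8); six feet (legs and lugs) reach down to z = -14 mm, all at least 7 mm in from the long sides. Origin: centre of the plate's underside; 14 mm up when standing on the bench, 80 mm up (frame parallel to the enclosure's) when snapped on. Overhangs the enclosure by 2 mm at each long side. About 90 g.
- cover_front (a point): middle of the cover's front lower edge, 60 mm in front of its origin (-x), over the notch; 80 mm above the enclosure's underside when snapped on
- catch (a joint): hidden sprung catch, two noses inside the enclosure at x = -29 mm, beside the blade's way; m, 0 = engaged or at rest, up to 0.0025 = pushed back by the cover's legs passing. It holds the cover until lifted about 5 mm there (10 to 15 N), then pushes it on up. Sprung loose, the cover leans on its back edge and the catch, front edge up about 12 mm, tilted 6 degrees; lift it straight off
- pry_bar: flat pry bar, 150 mm long: ribbed grey handle 80 (x) x 22 (y) x 18 mm (z) and a straight steel blade 70 mm long, 16 mm wide and 3.5 mm thick (2.5 mm in its last 15 mm) at the handle's mid-height (z = 9 mm). Origin: under the middle of its length (the handle's middle is at x = -35 mm), on the bench as it lies; x along the bar towards the blade's tip, z up. About 90 g, give or take.
- pry_tip (a point): middle of the blade's tip, 75 mm ahead of the bar's origin and 9 mm above its underside
- esd_brush: flat black brush, 142 x 24 x 9 mm, long side along its x; bystander. It and the pry bar may have swapped places. Origin under its centre, as for the others below
- solder_spool: spool of solder standing on end, 49 mm across, 36 mm high; bystander
- threadlock: small bottle, 25 mm across, 72 mm high; bystander
- label_roll: white roll of labels lying flat, 64 mm across, 30 mm high; bystander
- swab_jar: swabs upright in a stand, 57 mm across, 84 mm high; bystander behind the enclosure
- tweezers: steel tweezers lying flat, 116 x 14 x 11 mm, long side along its x; bystander

How it is judged (in metres and radians):
On the way, in this order (a step that is already met when the one before it is completed fails the run):
1. the blade's tip is in the notch, at least 10 mm inside the enclosure's front, with the cover still snapped on (x of pry_tip in the frame of enclosure above -0.05 m and y of pry_tip in the frame of enclosure between -0.016 and 0.016 m and z of pry_tip in the frame of enclosure between 0.066 and 0.1 m and z of cover_front in the frame of enclosure below 0.084 m and z of cover in the frame of enclosure above 0.076 m and horizontal distance between cover and enclosure below 0.02 m), for 0.1 s.
2. the cover's front edge has been raised at least 8 mm by the blade in the notch, with the gripper off the cover (x of pry_tip in the frame of enclosure above -0.05 m and y of pry_tip in the frame of enclosure between -0.016 and 0.016 m and z of pry_tip in the frame of enclosure between 0.066 and 0.1 m and z of cover_front in the frame of enclosure above 0.088 m and contact force between cover and the fingers below 0.5 N), for 0.1 s.
At the end, for the whole second after the job is handed in: the cover stands on its feet flat on the bench (origin 9 to 19 mm up, tilted less than 0.1 rad) and the pry bar lies level on the bench (origin under 30 mm up, within 0.1 rad of level), both at rest (height (world z) of cover between 0.009 and 0.019 m and angle between cover's own z axis and vertical below 0.1 rad and linear speed of each of cover, pry_bar below 0.02 m/s and height (world z) of pry_bar between -0.005 and 0.03 m and angle between pry_bar's own x axis and vertical between 1.47 and 1.67 rad); the robot touches nothing.
It fails at once if the gripper or arm touches the cover (over 1 N) while it is still snapped on (front edge raised less than 4 mm) ((z of cover_front in the frame of enclosure below 0.084 m and z of cover in the frame of enclosure above 0.076 m and horizontal distance between cover and enclosure below 0.02 m) and (contact force between cover and the fingers above 1 N or contact force between cover and the arm above 1 N)).
It fails at once if the cover is dropped or thrown (faster than 1.2 m/s) (linear speed of cover above 1.2 m/s).
It fails at once if a bystander is moved more than 30 mm (distance of any of esd_brush, solder_spool, threadlock, label_roll, swab_jar, tweezers from where it was at the start of the episode above 0.03 m).
It also fails if it takes over 54 s, if anything falls off the work surface, if the arm or the gripper's body presses on something with over 40 N, if the wrist force passes 120 N, or if a joint passes its speed limit or range.

## Working session

There is one attempt and no reset: what is moved stays moved. The work goes in short steps, Python scripts to look and compute and a tool call to move; the robot and the scene stay as the last step left them, time stands still between calls to the robot, and variables do not carry over. Pictures are saved under pics/ and viewed, about 8 in all and at most 12, crops included, and the job is handed in when it is done.

Besides the shell and the picture viewer there is one more tool, called after "Call:" in YAML: its name, and indented under it one key for each argument. step_arm: Moves the arm, as the interface text tells. Its arguments: {"type":"object","properties":{"deltas":{"type":"array"},"newtons":{"type":"number"}},"required":["deltas"]}

```bash
ls; mkdir -p pics; cat > h.py <<'E'
import numpy as np, cv2
from scipy.spatial.transform import Rotation as R
from cell import monitor, read_camera, camera_model, env, regions_of
def cam(n):
    c=camera_model(n); return c
def pts(n,d,mask=None):
    c=camera_model(n); a=np.array(c["attitude"],float)
    Rm=a if a.shape==(3,3) else R.from_euler('xyz',a,degrees=True).as_matrix()
    v,u=np.nonzero((d>0)&(mask if mask is not None else True))
    z=d[v,u]; P=np.stack([(u-c["cx"])/c["fx"]*z,(v-c["cy"])/c["fy"]*z,z],1)
    return P@Rm.T+np.array(c["xyz"])
E
python3 - <<'E'
from h import *
for n in("scene","top"):
    print(camera_model(n))
    p,d=read_camera(n); cv2.imwrite(f"pics/{n}0.png",p[:,:,::-1])
    for t in["enclosure","cover","pry_bar","esd_brush","solder_spool","threadlock","label_roll","swab_jar","tweezers"]:
        for r in regions_of(n,t)[:2]:
            P=pts(n,d,r["pixels"])
            if len(P)<10: continue
            m=np.median(P,0); xy=P[:,:2].astype(np.float32)
            rect=cv2.minAreaRect(xy*1000)
            print(n,t,round(r["p"],2),r["pixel"],len(P),m.round(3),P[:,2].min().round(3),P[:,2].max().round(3),np.round(rect[0]),np.round(rect[1]),round(rect[2],1))
print(monitor.get_obs())
E
```

```text
pics
{'fx': 444.8851656765015, 'fy': 444.8851656765015, 'cx': 312.42830616248267, 'cy': 240.27542308874132, 'xyz': array([0.12303933, 1.0625729 , 0.54164473]), 'attitude': array([-115.94220628,   -0.54146304, -153.3736355 ])}
scene enclosure 0.87 [297.2, 253.4] 1133 [0.568 0.251 0.049] -0.004 0.089 [580. 245.] [124. 298.] 21.1
scene cover 0.61 [294.1, 241.6] 765 [0.591 0.236 0.086] -0.003 0.089 [638. 162.] [122. 243.] 33.0
scene solder_spool 0.67 [349.3, 211.0] 196 [ 0.603 -0.154  0.021] -0.196 0.036 [ 677. -406.] [ 43. 552.] 16.3
scene solder_spool 0.21 [293.7, 345.9] 225 [0.441 0.501 0.004] -0.003 0.011 [442. 497.] [ 20. 100.] 8.4
scene threadlock 0.59 [249.3, 242.5] 304 [0.719 0.22  0.032] -0.004 0.217 [635. 330.] [ 40. 456.] 37.0
scene threadlock 0.56 [336.7, 223.1] 141 [ 0.583 -0.012  0.027] -0.002 0.06 [583. -12.] [24. 18.] 28.5
scene label_roll 0.8 [322.6, 316.9] 900 [0.427 0.402 0.025] -0.004 0.031 [437. 371.] [ 68. 104.] 12.0
scene label_roll 0.17 [334.8, 220.8] 158 [ 0.583 -0.013  0.027] -0.002 0.064 [583. -13.] [23. 19.] 32.9
scene swab_jar 0.9 [248.0, 238.9] 356 [0.72  0.
[... 1055 characters left out ...]
 [69. 45.] 4.4
{'time_s': 1.0, 'qpos': array([-68.97804658,  18.39122253,  -4.01575526,  83.10748155,
         1.29287989,  78.54179191,  -3.2624409 ]), 'joint_velocities': array([ 0.03493153, -0.06582769,  0.04434612, -0.00158183, -0.00018588,
       -0.05173544, -0.04194343]), 'effort': array([-9.21681522e-05, -4.91104317e+01, -4.03461736e-01, -3.12781942e+01,
       -6.37149042e-02,  3.33026599e-02, -1.47238330e-05]), 'tool_pos': array([0.22461709, 0.60997127, 0.24159503]), 'tool_rot': array([-10.2996657 ,  89.99540765,  59.48398634]), 'force': array([ 0.56873413, -0.71148989, -0.73854022]), 'wrist_torque': array([ 0.01816873, -0.00626176, -0.00227259]), 'grip_width': 0.08685340146721568}
```

```bash
python3 - <<'E'
import cv2
i=cv2.imread("pics/top0.png"); cv2.imwrite("pics/top0c.png",cv2.resize(i[160:360,160:520],(792,440),interpolation=cv2.INTER_CUBIC))
E
```

```text
(no output)
```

View pics/top0c.png

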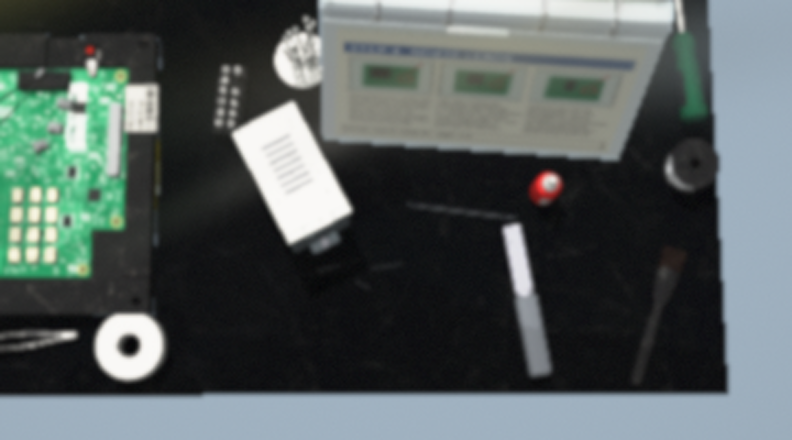

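View pics/scene0.png

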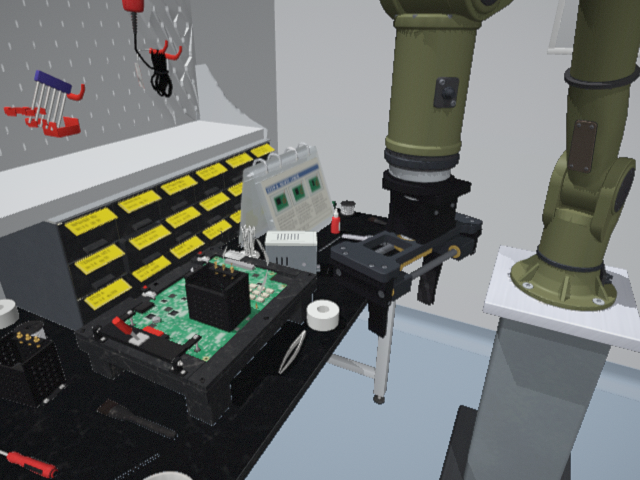

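Top crop: cover at about full-image (292,238), its front towards the lower right. Pry bar at (394,262) tip to (405,330) handle end, with the brush to the right. The threadlock is at (407,245). The scene view shows the gripper near the enclosure. Next: precise fits.

```bash
cat >> h.py <<'E'
def ray(n,uv,z):
    c=camera_model(n); Rm=R.from_euler('xyz',c["attitude"],degrees=True).as_matrix()
    uv=np.atleast_2d(uv).astype(float)
    d=np.stack([(uv[:,0]-c["cx"])/c["fx"],(uv[:,1]-c["cy"])/c["fy"],np.ones(len(uv))],1)@Rm.T
    o=np.array(c["xyz"]); return o+d*((np.reshape(z,-1)-o[2])/d[:,2])[:,None]
def tool():
    o=monitor.get_obs(); return np.array(o["tool_pos"]),R.from_euler('xyz',o["tool_rot"],degrees=True).as_matrix(),o
E
python3 - <<'E'
from h import *
p,d=read_camera("top"); g=cv2.cvtColor(p,cv2.COLOR_RGB2GRAY)
def big(m,seed):
    n,l=cv2.connectedComponents(m.astype(np.uint8)); return l==l[seed[1],seed[0]]
m=big((g>150),(291,238)); v,u=np.nonzero(m); W=ray("top",np.stack([u,v],1),0.088)[:,:2]*1000
r=cv2.minAreaRect(W.astype(np.float32)); print("cover",m.sum(),np.round(r[0]),np.round(r[1]),r[2],W.mean(0)); print(cv2.boxPoints(r).round())
C=np.cov(W.T); w,V=np.linalg.eigh(C); print("PCA yaw",np.degrees(np.arctan2(V[1,1],V[0,1])),np.sqrt(12*w))
P=pts("top",d,m); print("z med",np.median(P[:,2]))
m=np.zeros_like(m); m[255:340,383:420]=(g>70)[255:340,383:420]; m=big(m,(402,315)); v,u=np.nonzero(m)
print("bar px",m.sum(),u.min(),u.max(),v.min(),v.max())
P=pts("top",d,m); 
for a in range(v.min(),v.max(),5):
    s=(v>=a)&(v<a+5); q=pts("top",d,m&((np.arange(480)>=a)&(np.arange(480)<a+5))[:,None]); z=np.median(q[:,2])
    zz=0.018 if a>293 else 0.0108
    w=ray("top",[[u[s].mean(),v[s].mean()]],zz)[0]; w0=np.ptp(u[s])+1
    print(a,w.round(4),"z",z.round(4),"wpx",w0)
p_,T,o=tool(); print(p_,T.round(3),o["time_s"])
E
```

```text
cover 1892 [596. 229.] [122.  68.] 27.48941993713379 [595.3501691  229.24297015]
[[526. 232.]
 [557. 171.]
 [666. 227.]
 [634. 288.]]
PCA yaw -152.65084958520367 [ 67.9913232  121.94618759]
z med 0.08727656654036275
bar px 720 388 410 261 330
261 [0.5513 0.0116 0.0108] z 0.0066 wpx 10
266 [0.5409 0.0108 0.0108] z 0.0081 wpx 11
271 [0.5299 0.0088 0.0108] z 0.009 wpx 11
276 [0.5189 0.0069 0.0108] z 0.0088 wpx 11
281 [0.5079 0.005  0.0108] z 0.0081 wpx 11
286 [0.497  0.0034 0.0108] z 0.0086 wpx 11
291 [0.486  0.0012 0.0108] z 0.0141 wpx 12
296 [4.747e-01 3.000e-04 1.800e-02] z 0.0166 wpx 12
301 [ 0.4639 -0.0015  0.018 ] z 0.0166 wpx 12
306 [ 0.4533 -0.0034  0.018 ] z 0.0165 wpx 11
311 [ 0.4426 -0.0052  0.018 ] z 0.0166 wpx 11
316 [ 0.4319 -0.0071  0.018 ] z 0.0162 wpx 11
321 [ 0.4213 -0.0089  0.018 ] z 0.0162 wpx 11
326 [ 0.411  -0.0098  0.018 ] z 0.0163 wpx 11
[0.22459049 0.60996453 0.24157633] [[ 0.    -0.938  0.345]
 [ 0.     0.345  0.938]
 [-1.    -0.     0.   ]] 1.05
```

Call:
step_arm:
  deltas:
    - [1,0,-0.336,-0.26,-30]
    - [1,0,-0.336,-0.26,-30]
    - [1,0,-0.336,-0.26,-30]
    - [1,0,-0.336,-0.26,-30]
    - [1,0,-0.336,-0.26,-30]
    - [1,0,-0.336,-0.26,-30]
    - [1,0,-0.336,-0.26,-30]
    - [1,0.08,-0.42,-0.5,-30]
    - [1,0.08,-0.42,-0.5,-30]
    - [1,0.08,-0.42,-0.5,-30]
    - [1,0.08,-0.42,-0.5,-30]
    - [1,0.08,-0.42,-0.5,-30]
  newtons: 30

```text
time_s: 2.55
tool_pos: [0.4449, -0.0083, 0.1607]
tool_rot: [91.9, 89.9, -168.7]
force: [-1.1, 0.5, 0.2]
grip_width: 0.0869
```

Call:
step_arm:
  deltas:
    - [1,0.06,-0.001,0.003,0]
    - [1,0.12,-0.001,0.003,0]
    - [1,0.138,-0.001,0.003,0]
    - [1,0.138,-0.001,0.003,0]
    - [-1,0.138,-0.001,0.003,0]
    - [-1,0.138,-0.001,0.003,0]
    - [-1,0.138,-0.001,0.003,0]
    - [-1,0.138,-0.001,0.003,0]
    - [-1,0.138,-0.001,0.003,0]
    - [-1,0.138,-0.001,0.003,0]
  newtons: 35

```text
time_s: 3.8
tool_pos: [0.4465, -0.0012, 0.0236]
tool_rot: [-49.4, 90.0, 50.3]
force: [-0.3, 0.1, 0.1]
grip_width: 0.0351
```

Call:
step_arm:
  deltas:
    - [-1,0,0,0,0]
    - [-1,0,0,0,0]
    - [-1,0,0,0,0]
    - [-1,0,0,0,0]
    - [-1,-0.05,0,0,-9]
    - [-1,-0.1,0,0,-18]
    - [-1,-0.1,0,0,-18]
    - [-1,-0.1,0,0,-18]

```text
time_s: 4.8
tool_pos: [0.4458, -0.001, 0.1229]
tool_rot: [40.6, 89.9, 158.3]
force: [0.3, 0.3, -1.7]
grip_width: 0.0214
```

```bash
python3 - <<'E'
from h import *
p_,T,o=tool(); print(p_,T.round(4),o["force"],o["wrist_torque"],o["grip_width"],o["time_s"])
p,d=read_camera("top"); cv2.imwrite("pics/top1c.png",cv2.resize(p[200:360,240:480,::-1],(792,528),interpolation=cv2.INTER_CUBIC))
s,ds=read_camera("scene"); cv2.imwrite("pics/sc1c.png",cv2.resize(s[180:320,230:430,::-1],(800,560),interpolation=cv2.INTER_CUBIC))
np.savez("top1.npz",p=p,d=d,s=s,ds=ds)
E
```

```text
[ 0.44583835 -0.00103758  0.12292287] [[-9.000e-04 -8.851e-01 -4.655e-01]
 [ 4.000e-04 -4.655e-01  8.851e-01]
 [-1.000e+00  7.000e-04  8.000e-04]] [ 0.31940073  0.33329049 -1.73129377] [0.01825756 0.07216661 0.01362749] 0.021421230770434906 4.8
```

View pics/top1c.png

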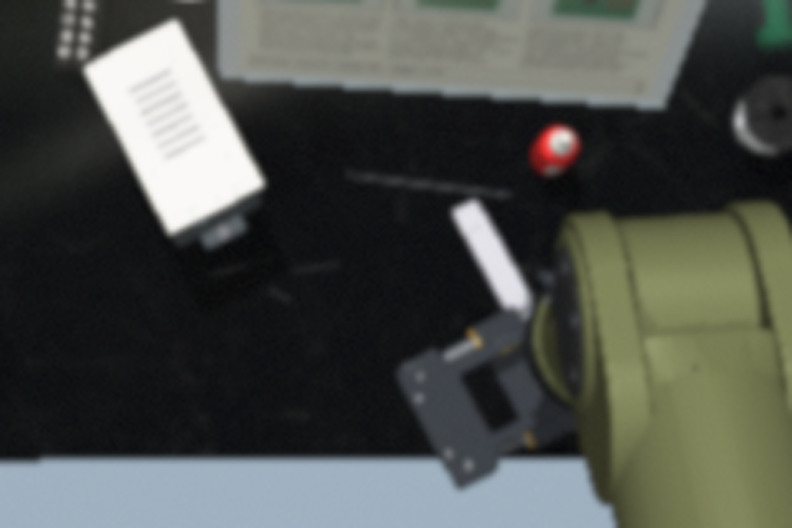

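View pics/sc1c.png

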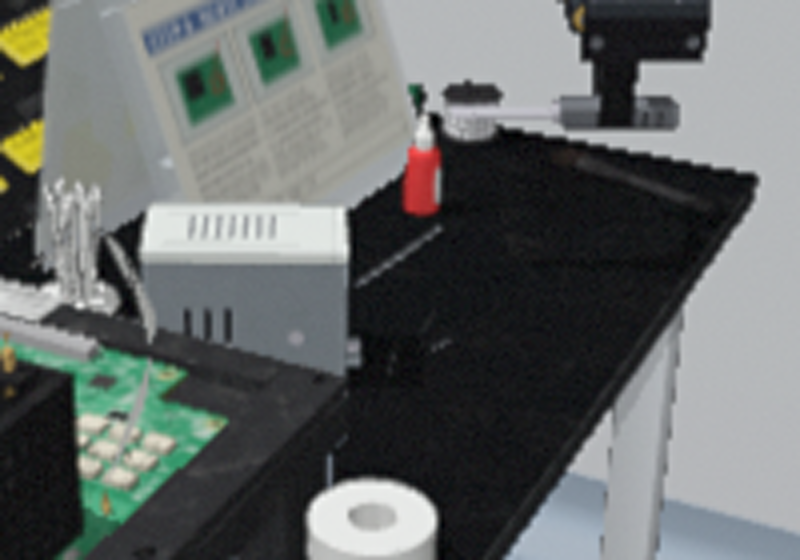

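Top: blade tip at crop (465,207), bar parallel to the cover, held level. Scene: bar level in the gripper, blade at crop (445–560,110).

```bash
python3 - <<'E'
from h import *
Z=np.load("top1.npz"); p,d=Z["p"],Z["d"]; g=cv2.cvtColor(p,cv2.COLOR_RGB2GRAY)
m=np.zeros(g.shape,bool); m[255:297,370:405]=(g>120)[255:297,370:405]
n,l=cv2.connectedComponents(m.astype(np.uint8)); m=l==l[275,388]
v,u=np.nonzero(m); W=ray("top",np.stack([u,v],1),0.1095)[:,:2]
print(m.sum(),"z",np.median(pts("top",d,m)[:,2]))
r=cv2.minAreaRect((W*1000).astype(np.float32));print(np.round(r[0]),np.round(r[1]),r[2]);print(cv2.boxPoints(r).round(1))
a=np.radians(27.4); e=np.array([np.cos(a),np.sin(a)]); f=np.array([-e[1],e[0]])
print("tip along",(W@e).max(),"lat",np.median(W@f)); pr=W@f; al=W@e; print(np.polyfit(al,pr,1))
for nm,q in(("notch",np.array([.596,.229])-.058*e),("tcp",np.array([.44584,-.00104]))): print(nm,q,q@e,q@f)
# scene blade height
ds=Z["ds"]; s=Z["s"]
mm=np.zeros(g.shape,bool); mm[204:211,345:368]=True
P=pts("scene",ds,mm); k=(P[:,0]<.6)&(P[:,2]>.05); P=P[k]; print(len(P),P[:, :].min(0),P.max(0),np.median(P,0))
al=P[:,:2]@e
if k.sum()>5: print(np.polyfit(al,P[:,2],1))
E
```

```text
332 z 0.10922969690250639
[509.  32.] [75. 19.] 27.93612289428711
[[471.2  22.7]
 [480.    6.1]
 [546.5  41.4]
 [537.7  58. ]]
tip along 0.5041812366564473 lat -0.20572133856479907
[ 0.01595677 -0.21309735]
notch [0.54450671 0.20230841] 0.5765237202567972 -0.07096934853493964
tcp [ 0.44584 -0.00104] 0.395345003533038 -0.20609880004857428
68 [0.47784077 0.01268055 0.10412705] [0.5336965  0.04900111 0.10851187] [0.50492841 0.03315609 0.10675659]
[-0.01457603  0.11344967]
```

Call:
step_arm:
  deltas:
    - [-1,0,-0.02,0.05,0]
    - [-1,0,-0.04,0.1,0]
    - [-1,0.015,-0.048,0.135,0]
    - [-1,0.032,-0.048,0.135,0]
    - [-1,0.032,-0.048,0.135,0]
    - [-1,0.032,-0.048,0.135,0]
  newtons: 35

```text
time_s: 5.65
tool_pos: [0.4259, 0.14, 0.0913]
tool_rot: [95.0, 89.9, -147.3]
force: [0.8, -0.0, -0.6]
grip_width: 0.0217
```

```bash
python3 - <<'E'
from h import *
p_,T,o=tool(); print(p_,o["force"],o["time_s"])
p,d=read_camera("top"); s,ds=read_camera("scene")
a=cv2.resize(p[225:305,250:370,::-1],(400,267),interpolation=cv2.INTER_CUBIC)
b=cv2.resize(s[215:285,255:375,::-1],(800,467),interpolation=cv2.INTER_CUBIC)
cv2.imwrite("pics/j2.png",b); np.savez("s2.npz",p=p,d=d,s=s,ds=ds)
g=cv2.cvtColor(p,cv2.COLOR_RGB2GRAY)
a=np.radians(27.4); e=np.array([np.cos(a),np.sin(a)]); f=np.array([-e[1],e[0]])
print("tcp",p_[:2]@e,p_[:2]@f)
cv2.imwrite("pics/j2t.png",cv2.resize(p[225:305,250:370,::-1],(720,480),interpolation=cv2.INTER_CUBIC))
E
```

```text
[0.42592284 0.13995731 0.09127383] [ 0.76848712 -0.02414763 -0.62108466] 5.65
tcp 0.4425491725569122 -0.07175334821846631
```

View pics/j2.png

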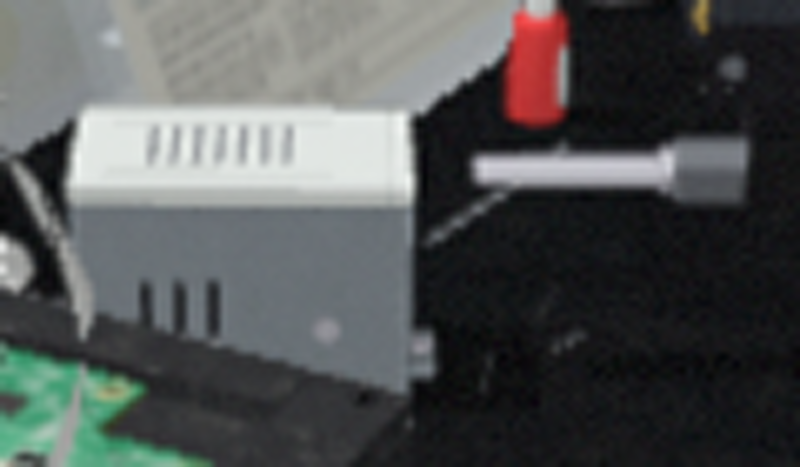

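View pics/j2t.png

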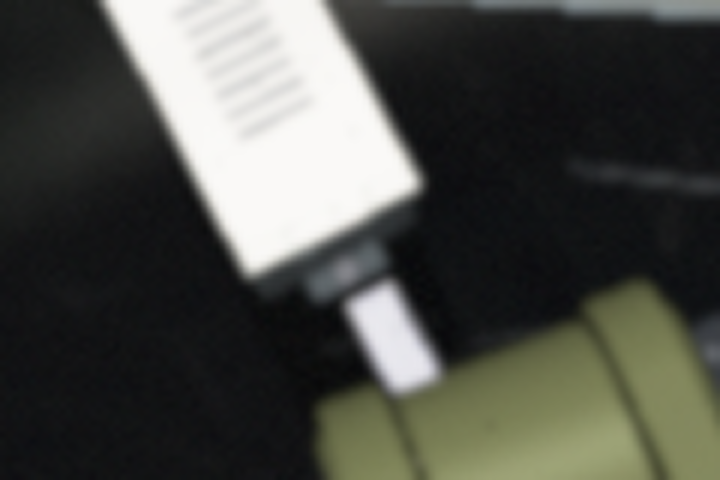

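Scene: blade tip at crop (472,170), level, height near the cover edge. Top: blade slightly right of the cover front's middle (335,232). I'll quantify the lateral offset and height.

```bash
python3 - <<'E'
from h import *
Z=np.load("s2.npz"); p,d,s,ds=Z["p"],Z["d"],Z["s"],Z["ds"]; g=cv2.cvtColor(p,cv2.COLOR_RGB2GRAY)
a=np.radians(27.4); e=np.array([np.cos(a),np.sin(a)]); f=np.array([-e[1],e[0]])
n,l=cv2.connectedComponents((g>140).astype(np.uint8))
for nm,seed,z in(("cover",(291,238),.088),("blade",(317,281),.0782)):
    m=l==l[seed[1],seed[0]]; v,u=np.nonzero(m); W=ray("top",np.stack([u,v],1),z)[:,:2]; A,B=W@e,W@f
    print(nm,m.sum(),"along",A.min(),A.max(),"lat",B.min(),B.max(),B.mean(),np.polyfit(A,B,1)[0], "z",np.median(pts("top",d,m)[:,2]))
gs=cv2.cvtColor(s,cv2.COLOR_RGB2GRAY)
# scene: blade profile rows, at columns
for c in (328,335,342,350):
    col=gs[225:255,c].astype(int); k=np.nonzero(col>110)[0]+225; print("col",c,k.min() if len(k) else 0,k.max() if len(k) else 0, "depth",ds[k,c].round(3)[:4] if len(k) else 0)
m=np.zeros(gs.shape,bool); m[236:246,326:355]=(gs>110)[236:246,326:355]
P=pts("scene",ds,m); k=np.abs(P[:,:2]@f+.071)<.02; P=P[k]; print("blade scene n",len(P),"z",np.percentile(P[:,2],[5,25,50,75,95]),"along",(P[:,:2]@e).min(),(P[:,:2]@e).max(),"lat",np.percentile(P[:,:2]@f,[5,50,95]), np.polyfit(P[:,:2]@e,P[:,2],1))
m=np.zeros(gs.shape,bool); m[228:248,264:318]=(gs>190)[228:248,264:318]
P=pts("scene",ds,m); P=P[P[:,2]>.06]; print("cover scene n",len(P),"z",np.percentile(P[:,2],[5,50,95]),"lat",np.percentile(P[:,:2]@f,[2,98]),"along",np.percentile(P[:,:2]@e,[2,98]))
E
```

```text
cover 1908 along 0.5725512624694574 0.6956343552191384 lat -0.10460562362896055 -0.036140190314543005 -0.07033234168903471 -0.0006502183024570262 z 0.08722447580404369
blade 151 along 0.5142727160437413 0.550638291650163 lat -0.08066908194222455 -0.06240496522831448 -0.07159618155037363 0.037418841510592486 z 0.07744986517185082
col 328 238 242 depth [1.258 1.072 1.067 1.063]
col 335 238 242 depth [1.254 1.067 1.062 1.059]
col 342 238 242 depth [1.253 1.071 1.067 1.063]
col 350 238 242 depth [1.258 1.071 1.068 1.059]
blade scene n 116 z [0.07435562 0.07556542 0.07648287 0.07750256 0.07870779] along 0.4815261114066128 0.5483601445453921 lat [-0.07764859 -0.06734167 -0.06197905] [-0.015524    0.08453478]
cover scene n 559 z [0.08480758 0.08630448 0.08771692] lat [-0.10150061 -0.0367866 ] along [0.57507276 0.68900984]
```

Call:
step_arm:
  deltas:
    - [-1,0.0008,-0.012,0.001,0]
    - [-1,0.0008,-0.02,0.001,0]
    - [-1,0.0008,-0.028,0.001,0]
    - [-1,0.0008,-0.036,0.001,0]
    - [-1,0.0008,-0.045,0.001,0]
    - [-1,0.0008,-0.054,0.001,0]
    - [-1,0.0008,-0.054,0.001,0]
    - [-1,0.0008,-0.054,0.001,0]

```text
time_s: 6.75
tool_pos: [0.4731, 0.1665, 0.0906]
tool_rot: [84.2, 90.0, -158.0]
force: [0.9, -0.4, -0.7]
grip_width: 0.0218
```

Call:
step_arm:
  deltas:
    - [-1,0.003,0,0,0]
    - [-1,0.006,0,0,0]
    - [-1,0.009,0,0,0]
    - [-1,0.012,-0.001,0,0]
    - [-1,0.015,-0.001,0,0]
    - [-1,0.018,-0.002,0,0]
    - [-1,0.018,-0.002,0,0]

```text
time_s: 7.62
tool_pos: [0.4746, 0.1673, 0.0723]
tool_rot: [88.6, 89.9, -153.6]
force: [-3.2, -2.2, 2.7]
grip_width: 0.0216
```

Call:
step_arm:
  deltas:
    - [-1,0.003,-0.0005,0,0]
    - [-1,0.006,-0.001,0,0]
    - [-1,0.009,-0.002,0,0]
    - [-1,0.012,-0.003,0,0]
    - [-1,0.014,-0.003,0,0]
    - [-1,0.014,-0.003,0,0]

```text
time_s: 8.38
tool_pos: [0.478, 0.1691, 0.0587]
tool_rot: [-95.2, 90.0, 22.6]
force: [-1.6, -0.8, 1.7]
grip_width: 0.0219
```

```bash
cat > look.py <<'E'
from h import *
import sys
p_,T,o=tool(); print(p_,o["force"],o["grip_width"],o["time_s"])
p,d=read_camera("top"); s,ds=read_camera("scene"); np.savez(sys.argv[1]+".npz",p=p,d=d,s=s,ds=ds)
gs=cv2.cvtColor(s,cv2.COLOR_RGB2GRAY)
a=np.radians(27.4); e=np.array([np.cos(a),np.sin(a)]); f=np.array([-e[1],e[0]]); c=np.array([.596,.229])
P=pts("top",d); X=(P[:,:2]-c)@e; Y=(P[:,:2]-c)@f
k=(abs(X)<58)&(abs(Y)<.03)&(abs(X)<.056)&(P[:,2]>.06)&(P[:,2]<.125); q=np.polyfit(X[k],P[k,2],1); print("cover plane tilt deg",np.degrees(np.arctan(q[0])),"z at centre",q[1],"front top",q[1]-.06*q[0],k.sum())
cv2.imwrite("pics/"+sys.argv[1]+".png",cv2.resize(s[205:285,245:385,::-1],(798,456),interpolation=cv2.INTER_CUBIC))
E
python3 look.py l1
```

```text
[0.47796785 0.16912838 0.05868757] [-1.56449794 -0.84305882  1.6860293 ] 0.021898901218326054 8.375
cover plane tilt deg -0.7552236356566605 z at centre 0.0930611965409517 front top 0.093852110688462 1308
```

View pics/l1.png

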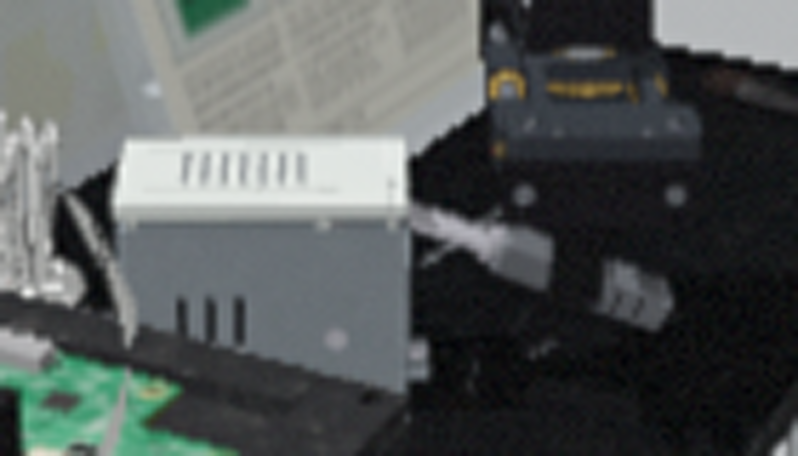

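Bar tilted about 20° in the notch (blade at crop (415–490,220)), and the cover is starting to lift. Continue down.

Call:
step_arm:
  deltas:
    - [-1,0.003,-0.001,0,0]
    - [-1,0.006,-0.002,0,0]
    - [-1,0.008,-0.002,0,0]
    - [-1,0.008,-0.002,0,0]

```text
time_s: 8.98
tool_pos: [0.4805, 0.1704, 0.0512]
tool_rot: [-92.9, 89.9, 24.9]
force: [0.4, -0.1, 2.9]
grip_width: 0.0216
```

```bash
cat > look.py <<'E'
from h import *
import sys
p_,T,o=tool(); print(p_,o["force"],o["grip_width"],o["time_s"])
s,ds=read_camera("scene"); np.savez(sys.argv[1]+".npz",s=s,ds=ds)
a=np.radians(27.4); e=np.array([np.cos(a),np.sin(a)]); f=np.array([-e[1],e[0]]); c=np.array([.596,.229])
def fit(s,ds):
    P=pts("scene",ds,s.min(2)>170); X=(P[:,:2]-c)@e; Y=(P[:,:2]-c)@f
    k=(abs(X)<.055)&(abs(Y)<.028)&(P[:,2]>.07)&(P[:,2]<.12)
    A=np.c_[X[k],Y[k],np.ones(k.sum())]; q=np.linalg.lstsq(A,P[k,2],rcond=None)[0]
    print("tilt",-np.degrees(q[0]),"roll",np.degrees(q[1]),"centre top",q[2],"front top",q[2]-.06*q[0],k.sum())
for n in ("s2","l1",sys.argv[1]):
    Z=np.load(n+".npz"); fit(Z["s"],Z["ds"])
cv2.imwrite("pics/"+sys.argv[1]+".png",cv2.resize(s[205:285,245:385,::-1],(798,456),interpolation=cv2.INTER_CUBIC))
E
python3 look.py l2
```

```text
[0.48054392 0.17044124 0.05118703] [ 0.36429263 -0.06213983  2.91085276] 0.02161964094371675 8.975
tilt -0.06672240299875272 roll 0.16922811388119383 centre top 0.08633377806343334 front top 0.08626390652640309 447
tilt 0.45630657379898815 roll 0.4119548820881317 centre top 0.09189669408035143 front top 0.09237453720702865 436
tilt 4.391170757656527 roll -0.32395961095410364 centre top 0.09253097839628675 front top 0.09712940166059078 448
```

Call:
step_arm:
  deltas:
    - [-1,0.002,0,0,0]
    - [-1,0.004,0,0,0]
    - [-1,0.004,0,0,0]
    - [-1,0.004,0,0,0]
    - [-1,0.004,0,0,0]

```text
time_s: 9.65
tool_pos: [0.4794, 0.1699, 0.0467]
tool_rot: [39.1, 90.0, 156.9]
force: [0.2, 0.4, 3.6]
grip_width: 0.0214
```

```bash
python3 look.py l3
```

```text
[0.47942924 0.16991465 0.04671737] [0.16464473 0.35130671 3.56660059] 0.021413379539984637 9.65
tilt -0.06672240299875272 roll 0.16922811388119383 centre top 0.08633377806343334 front top 0.08626390652640309 447
tilt 0.45630657379898815 roll 0.4119548820881317 centre top 0.09189669408035143 front top 0.09237453720702865 436
tilt 4.450147502402828 roll 0.0367144229493191 centre top 0.09249615994816329 front top 0.09715634351514318 447
```

View pics/l3.png

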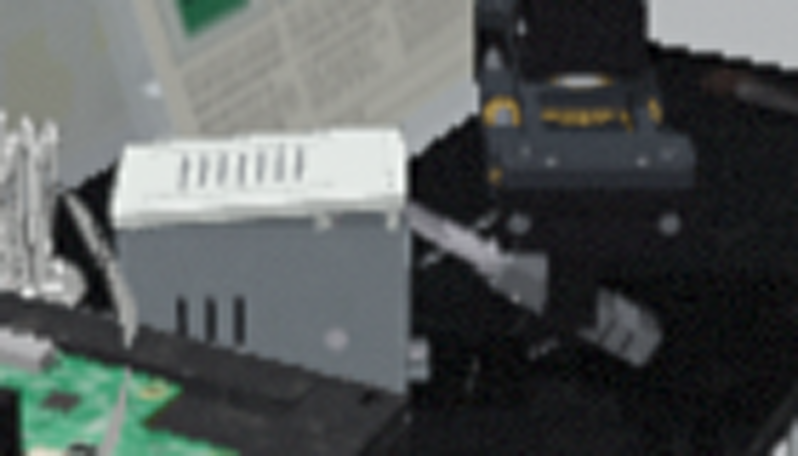

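Cover sprung (front up ~11 mm, tilt ~4.5°, steady). Bar tilted ~27° (blade at crop (415–500,225–270)). Pull straight back, then up.

Call:
step_arm:
  deltas:
    - [-1,0,0.008,0,0]
    - [-1,0,0.018,0,0]
    - [-1,0,0.03,0,0]
    - [-1,0,0.045,0,0]
    - [-1,0,0.06,0,0]
    - [-1,-0.03,0.062,0,0]
    - [-1,-0.06,0.062,0,0]
    - [-1,-0.06,0.062,0,0]

```text
time_s: 10.7
tool_pos: [0.4258, 0.1415, 0.1089]
tool_rot: [-88.0, 89.7, 29.8]
force: [-0.5, -0.2, -1.5]
grip_width: 0.0218
```

```bash
python3 look.py l4; python3 -c "
from h import *
p,T,o=tool(); print(T.round(3)); print(T.T@(np.array([.446,-.03,.107])-p))"
```

```text
[0.42584333 0.14147311 0.10892692] [-0.46841452 -0.17623563 -1.49736401] 0.021791873259543064 10.7
tilt -0.06672240299875272 roll 0.16922811388119383 centre top 0.08633377806343334 front top 0.08626390652640309 447
tilt 0.45630657379898815 roll 0.4119548820881317 centre top 0.09189669408035143 front top 0.09237453720702865 436
tilt 4.412638552658576 roll -0.009681730970804672 centre top 0.09246661934369109 front top 0.09708752363035085 449
[[ 0.002 -0.885 -0.466]
 [ 0.001 -0.466  0.885]
 [-1.    -0.002  0.   ]]
[ 0.00025214  0.060998   -0.16125521]
```

Call:
step_arm:
  deltas:
    - [-1,0,0.02,-0.053,6]
    - [-1,0,0.041,-0.107,12]
    - [-1,0,0.061,-0.161,18]
    - [-1,0,0.061,-0.161,18]
    - [-1,0.03,0.061,-0.161,18]
    - [-1,0.05,0.061,-0.161,18]
    - [-1,0.06,0.061,-0.161,18]
    - [-1,0.068,0.061,-0.161,18]
    - [-1,0.076,0.061,-0.161,18]
    - [-1,0.083,0.061,-0.161,18]
    - [-1,0.083,0.061,-0.161,18]
  newtons: 15

```text
time_s: 12.12
tool_pos: [0.4459, -0.0299, 0.0237]
tool_rot: [-139.5, 90.0, -39.7]
force: [1.4, 0.3, 1.3]
grip_width: 0.0217
```

Call:
step_arm:
  deltas:
    - [-0.2,0,0,0,0]
    - [-0.2,0,0,0,0]
    - [-0.2,0,0,0,0]
    - [-0.2,0,0,0,0]
    - [-0.2,-0.05,0,0,0]
    - [-0.2,-0.11,0,0,0]
    - [1,-0.15,0,0,0]
    - [1,-0.15,0,0,0]

```text
time_s: 13.12
tool_pos: [0.448, -0.0298, 0.1771]
tool_rot: [-87.7, 89.6, 12.1]
force: [-0.2, 0.5, -0.1]
grip_width: 0.0478
```

```bash
python3 look.py l5; python3 - <<'E'
from h import *
p,T,o=tool(); print(T.round(3)); print(T.T@(np.array([.596,.229,.16])-p))
s=np.load("l5.npz")["s"]; cv2.imwrite("pics/l5w.png",cv2.resize(s[180:300,250:430,::-1],(792,528),interpolation=cv2.INTER_CUBIC))
E
```

```text
[ 0.44804903 -0.02978541  0.17710644] [-0.24655049  0.5167993  -0.09515463] 0.047763022204949594 13.125
tilt -0.06672240299875272 roll 0.16922811388119383 centre top 0.08633377806343334 front top 0.08626390652640309 447
tilt 0.45630657379898815 roll 0.4119548820881317 centre top 0.09189669408035143 front top 0.09237453720702865 436
tilt 4.462347555303768 roll 0.13986456710057102 centre top 0.09251536028009495 front top 0.09718831971259718 435
[[ 0.003 -0.985 -0.17 ]
 [ 0.001 -0.17   0.985]
 [-1.    -0.003  0.   ]]
[ 0.01563966 -0.19124003  0.22955887]
```

View pics/l5w.png

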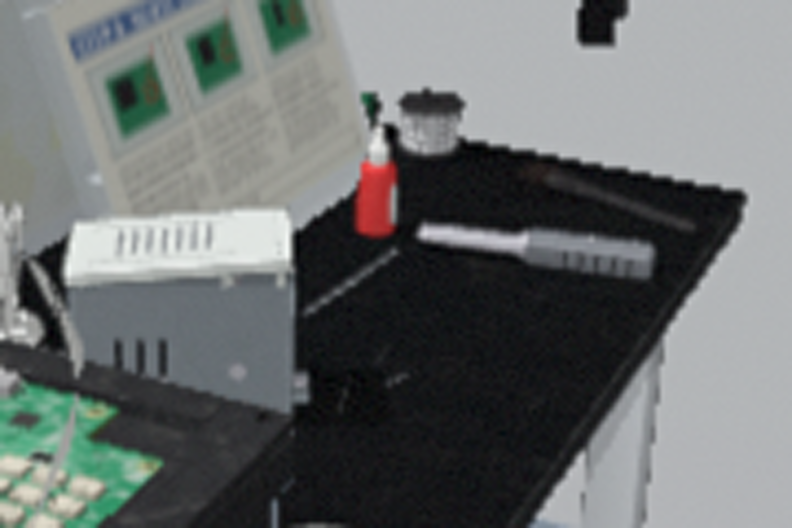

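Bar lies flat on the bench (crop (420–650,250)); the cover leans with its front up; the bystanders stand. Before going over the cover, check the gripper's clearance to the easel.

```bash
python3 - <<'E'
from h import *
a=np.radians(27.4); e=np.array([np.cos(a),np.sin(a)]); f=np.array([-e[1],e[0]]); c=np.array([.596,.229])
for n,d in(("top",np.load("top1.npz")["d"]),("top",read_camera("top")[1]),("scene",np.load("l5.npz")["ds"])):
    P=pts(n,d); X=(P[:,:2]-c)@e; Y=(P[:,:2]-c)@f
    for lo,hi in((.105,.14),(.14,.25)):
        k=(abs(X)<.07)&(abs(Y)<.13)&(P[:,2]>lo)&(P[:,2]<hi); print(n,lo,k.sum(), (X[k].min(),X[k].max(),Y[k].min(),Y[k].max()) if k.any() else "")
P=pts("top",np.load("top1.npz")["d"]); k=(P[:,0]>.6)&(P[:,1]<.18)&(P[:,1]>-.1)&(P[:,2]>.02)&(P[:,2]<.3)
for lo in(.02,.06,.1,.14,.18): 
    q=P[k&(P[:,2]>=lo)&(P[:,2]<lo+.04)]; print(lo,len(q),q.min(0) if len(q) else"",q.max(0) if len(q) else "")
E
```

```text
top 0.105 383 (np.float64(0.014703702229914998), np.float64(0.06930353494938854), np.float64(-0.12987594572451178), np.float64(-0.06528153056306635))
top 0.14 599 (np.float64(0.02947383246263789), np.float64(0.06993512828563575), np.float64(-0.12995356976190942), np.float64(-0.07238792986123581))
top 0.105 385 (np.float64(0.015058660123075718), np.float64(0.06981601851029873), np.float64(-0.12998024688332557), np.float64(-0.0645535457535889))
top 0.14 587 (np.float64(0.0295735423250741), np.float64(0.06998069005717994), np.float64(-0.129930654181093), np.float64(-0.07238908367932925))
scene 0.105 322 (np.float64(0.013943862095889685), np.float64(0.06898316578994286), np.float64(-0.12983983284691453), np.float64(-0.0628929241641499))
scene 0.14 449 (np.float64(0.02655753928432712), np.float64(0.06937128713117), np.float64(-0.1298984252555197), np.float64(-0.07005099640887721))
0.02 1595 [ 0.60079688 -0.09991261  0.02000281] [0.93008474 0.17986664 0.05999623]
0.06 2365 [ 0.63716429 -0.09620697  0.06000686] [0.8312902  0.1794654  0.09998139]
0.1 2022 [ 0.65212679 -0.09688161  0.10003103] [0.83247685 0.17908504 0.13995072]
0.14 2752 [ 0.66384455 -0.09929938  0.14001295] [0.83129725 0.1787115  0.17995451]
0.18 4567 [ 0.67964242 -0.09992279  0.1800054 ] [0.83152786 0.17999695 0.2199979 ]
```

Call:
step_arm:
  deltas:
    - [1,0,-0.02,0.055,-6]
    - [1,0,-0.05,0.1,-12]
    - [1,0,-0.09,0.145,-18]
    - [1,0,-0.13,0.185,-18]
    - [1,0.01,-0.166,0.222,-18]
    - [1,0.01,-0.166,0.222,-18]
    - [1,0.01,-0.166,0.222,-18]
    - [1,0.01,-0.166,0.222,-18]
    - [1,0.01,-0.166,0.222,-18]
  newtons: 20

```text
time_s: 14.35
tool_pos: [0.5715, 0.2159, 0.1643]
tool_rot: [-82.6, 90.0, 35.1]
force: [-0.4, 0.1, 0.3]
grip_width: 0.087
```

```bash
python3 -c "
from h import *
p,T,o=tool(); print(p,o['grip_width'],o['force'],T.round(3)); print(T.T@(np.array([.5738,.2175,.098])-p))"
```

```text
[0.57151802 0.21593184 0.16426631] 0.08701561868619036 [-0.41633266  0.06173109  0.34439912] [[ 0.001 -0.885 -0.465]
 [ 0.    -0.465  0.885]
 [-1.    -0.001  0.   ]]
[ 0.06626805 -0.00270784  0.00032276]
```

Call:
step_arm:
  deltas:
    - [1,0.03,-0.002,0,0]
    - [1,0.05,-0.002,0,0]
    - [1,0.066,-0.002,0,0]
    - [1,0.066,-0.002,0,0]
    - [-1,0.066,-0.002,0,0]
    - [-1,0.066,-0.002,0,0]
    - [-1,0.066,-0.002,0,0]
    - [-1,0.066,-0.002,0,0]
    - [-1,0.066,-0.002,0,0]
    - [-1,0.066,-0.002,0,0]
  newtons: 20

```text
time_s: 15.6
tool_pos: [0.5738, 0.2183, 0.0983]
tool_rot: [-91.1, 89.9, 26.7]
force: [1.0, -0.2, 1.8]
grip_width: 0.0657
```

Gripped at 66 mm. Lift straight up slowly.

Call:
step_arm:
  deltas:
    - [-1,-0.01,0,0,0]
    - [-1,-0.02,0,0,0]
    - [-1,-0.035,0,0,0]
    - [-1,-0.05,0,0,0]
    - [-1,-0.065,0,0,0]
    - [-1,-0.065,0,0,0]

```text
time_s: 16.35
tool_pos: [0.5744, 0.2185, 0.1648]
tool_rot: [-90.7, 89.8, 27.1]
force: [-0.4, -0.2, -0.9]
grip_width: 0.0652
```

```bash
python3 - <<'E'
from h import *
p,T,o=tool(); print(p,o['grip_width'],o['force'],o["wrist_torque"],o["time_s"],T.round(3)); print(T.T@(np.array([.465,.07,.16])-p))
s,ds=read_camera("scene"); cv2.imwrite("pics/l6.png",cv2.resize(s[160:300,240:420,::-1],(720,560),interpolation=cv2.INTER_CUBIC))
E
```

```text
[0.57439358 0.21845586 0.16481796] 0.06524560076751483 [-0.36081878 -0.22757927 -0.91907224] [ 0.03100364  0.06970483 -0.01152517] 16.35 [[ 0.003 -0.885 -0.466]
 [ 0.002 -0.466  0.885]
 [-1.    -0.003 -0.   ]]
[ 0.00424723  0.16600073 -0.08034319]
```

View pics/l6.png

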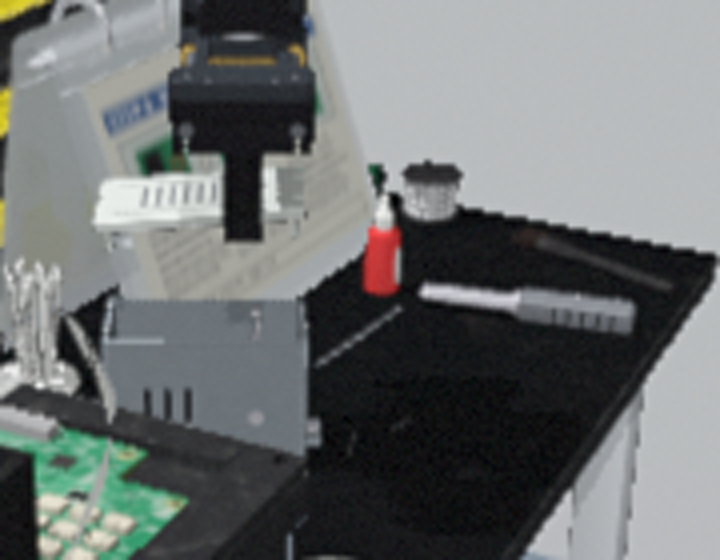

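Cover held above the open box (crop (100–310,200)), front up ~5°. Carry to the free spot left of the bar.

Call:
step_arm:
  deltas:
    - [-1,0,0.03,-0.01,4]
    - [-1,0,0.06,-0.02,9]
    - [-1,0,0.09,-0.035,14]
    - [-1,0,0.12,-0.05,19]
    - [-1,0,0.145,-0.067,24]
    - [-1,0,0.166,-0.08,27.4]
    - [-1,0,0.166,-0.08,27.4]
    - [-1,0.04,0.166,-0.08,27.4]
    - [-1,0.08,0.166,-0.08,27.4]
    - [-1,0.11,0.166,-0.08,27.4]
    - [-1,0.12,0.166,-0.08,27.4]
    - [-1,0.12,0.166,-0.08,27.4]

```text
time_s: 17.9
tool_pos: [0.4638, 0.0703, 0.0425]
tool_rot: [118.0, 89.9, -151.6]
force: [0.5, 0.8, -0.5]
grip_width: 0.0655
```

Call:
step_arm:
  deltas:
    - [-1,0.004,0,0,0]
    - [-1,0.008,0,0,0]
    - [-1,0.011,0,0,0]
    - [-1,0.014,0,0,0]
    - [-1,0.014,0,0,0]
  newtons: 10

```text
time_s: 18.52
tool_pos: [0.4638, 0.07, 0.0287]
tool_rot: [-3.8, 90.0, 86.5]
force: [-0.8, -0.3, -0.1]
grip_width: 0.0661
```

```bash
cat > cv.py <<'E'
from h import *
p_,T,o=tool(); print(p_,o["force"],o["time_s"])
for n in("scene","top"):
    s,ds=read_camera(n); P=pts(n,ds,s.min(2)>150)
    k=(P[:,0]>.425)&(P[:,0]<.555)&(abs(P[:,1]-.07)<.033)&(P[:,2]>.008)&(P[:,2]<.045); P=P[k]
    A=np.c_[P[:,0]-.49,P[:,1]-.07,np.ones(len(P))]
    if len(P)>20:
        q=np.linalg.lstsq(A,P[:,2],rcond=None)[0]; r=P[:,2]-A@q; g=abs(r)<.004; q=np.linalg.lstsq(A[g],P[g,2],rcond=None)[0]
        print(n,"dz/dx deg",np.degrees(q[0]),"dz/dy deg",np.degrees(q[1]),"top z",q[2],len(P),P.min(0).round(3),P.max(0).round(3))
    cv2.imwrite(f"pics/cv_{n}_{o['time_s']:.2f}.png",cv2.resize(s[180:320,260:440,::-1] if n=="scene" else s[200:350,270:450,::-1],(720,560),interpolation=cv2.INTER_CUBIC))
E
python3 cv.py
```

```text
[0.46379669 0.06995507 0.02872564] [-0.7961973  -0.30592385 -0.08564746] 18.525
scene dz/dx deg -3.198890890641575 dz/dy deg -0.8155531507953556 top z 0.02284394960607622 346 [0.427 0.039 0.009] [0.548 0.103 0.028]
top dz/dx deg -4.1460998938583415 dz/dy deg 7.090158644689351 top z 0.020360353750239063 38 [0.432 0.086 0.016] [0.549 0.103 0.03 ]
```

Call:
step_arm:
  deltas:
    - [-1,0.001,0,0,0]
    - [-1,0.002,0,0,0]
    - [-1,0.003,0,0,0]
    - [-1,0.004,0,0,0]
    - [-1,0.004,0,0,0]
  newtons: 6

```text
time_s: 19.25
tool_pos: [0.4638, 0.0699, 0.0247]
tool_rot: [103.5, 90.0, -166.1]
force: [-0.9, 0.5, -0.0]
grip_width: 0.0657
```

```bash
python3 cv.py
```

```text
[0.46378595 0.06989196 0.0246918 ] [-0.89107086  0.51556229 -0.04013042] 19.25
scene dz/dx deg -0.012231285480650321 dz/dy deg -0.7770654189051677 top z 0.020126716115504255 338 [0.426 0.038 0.013] [0.547 0.103 0.023]
top dz/dx deg -1.14842712688007 dz/dy deg 10.809398499116325 top z 0.01626814969633017 37 [0.432 0.086 0.018] [0.549 0.103 0.027]
```

Call:
step_arm:
  deltas:
    - [1,0,0,0,0]
    - [1,0,0,0,0]
    - [1,0,0,0,0]
    - [1,0,0,0,0]
    - [1,-0.03,0,0,0]
    - [1,-0.08,0,0,0]
    - [1,-0.14,0,0,0]
    - [1,-0.2,0,0,0]
    - [1,-0.2,0,0,0]
    - [1,-0.2,0,0,0]

```text
time_s: 20.6
tool_pos: [0.4635, 0.0699, 0.2244]
tool_rot: [37.7, 90.0, 128.1]
force: [0.0, -0.3, -0.7]
grip_width: 0.0869
```

```bash
python3 cv.py; ls pics | tail -3
```

```text
[0.46351534 0.06985962 0.22439839] [ 0.00142775 -0.27618963 -0.67683881] 20.6
scene dz/dx deg 0.20047011336915443 dz/dy deg -0.5392941976829991 top z 0.01992399303108593 534 [0.426 0.037 0.013] [0.547 0.103 0.023]
top dz/dx deg -0.2659773582388217 dz/dy deg 0.6918799745072342 top z 0.02118800179555491 418 [0.432 0.054 0.015] [0.549 0.103 0.029]
top0.png
top0c.png
top1c.png
```

```bash
cd pics; cp $(ls -t cv_scene* | head -1) fin.png; ls -t | head -3
```

```text
fin.png
cv_top_20.60.png
cv_scene_20.60.png
```

View pics/fin.png

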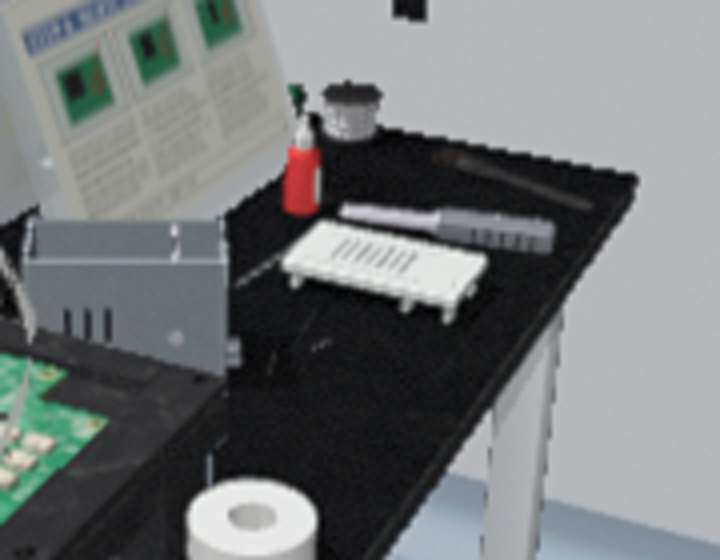

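The cover stands flat on its feet at crop (385,265), the bar lies flat behind it at (450,225), and the visible bystanders are in place. Handing in.

```bash
python3 -c "
from h import *
print(env.sign_off())"
```

```text
the job is handed in; nothing more can be done
None
```

The cover is off the enclosure and standing on its feet on the bench. The pry bar lies flat beside it, and the job was handed in at about 20.7 s of the 54 s allowed. No verdict is reported, so the judging conditions below are my own readings.

- **Prying:** I pushed the blade about 30 mm into the notch, then levered down on the sill until the front edge rose about 11 mm. The gripper was at the handle, well clear of the cover, until it had sprung loose. Wrist force readings between moves stayed under about 5 N.
- **Setting down:** I laid the bar on the bench, gripped the loose cover by its long sides, lifted it straight off and lowered it until it was level before opening the gripper.
- **Last checks:** the cover's tilt fits gave under 1° from both cameras. Its top measured 20–21 mm up (22 expected), within the cameras' 1–2 mm low bias. The final picture shows the bar flat, and the gripper is clear at 0.22 m.
- **Bystanders:** the ones visible in the final picture (threadlock, spool, brush, label roll) stand where they were. The tweezers and swab jar were outside that crop, but the arm did not go near them.
- **Disagreements:** the sprung cover's tilt measured about 4.5°, not the 6° stated, but was steady over three looks. Two of the top camera's tilt readings, taken while the gripper hid most of the cover, were off (7–11° sideways). They came right once the view was clear.

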